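# Rock the sorter's seesaw gate over and feed the valve balls down the left chute

## Task

Rock the seesaw gate of the parts sorter over its pivot by pressing down its raised left end until the gate is fully over against its stop, then push both steel balls off the feed shelf onto the gate so that they roll down the left-hand chute into the left-hand tray. Only press and push with the fingertips: never lift the balls, let none go down the right-hand chute, leave the gate tipped to the left, and do not disturb the other things on the bench.

Things in the scene. Friction and masses are not known exactly. Their poses are not given: they have to be found in the camera images.
- sorter: Parts sorter, a fixed stand. Origin on the bench straight under the seesaw gate's pivot; +y runs along the gate to its left end (the robot's left), +x away from the robot, z up; offsets below are in this frame. A grey chute (inner width 74 mm) slopes outward from each gate end, |y| 102 mm, z 50 mm, to |y| 184 mm, z 30 mm; its side walls stand up to 79 mm above the bench.
- gate (a joint): Tilt of the seesaw gate, rad: 0 level, positive left end down. Stops at -0.33 and 0.33; starts tipped right, -0.33 to -0.27. Friction holds it where it is left (about 1 N at an end turns it). Dark steel trough 220 mm long (y), 60 mm wide inside, walls 14 mm above the floor (28 mm mid far side; open mid near side), ends open; pivot in mid floor at x 0, y 0, z 95 mm. What lies on it rolls down.
- gate_left_end (a point): Place to press: on the gate's floor (upper face), midway between its side walls, 90 mm from the pivot on the left arm, 20 mm from the left end. Moves with the gate: about 126 mm above the bench when tipped right, 68 mm when fully over to the left. z axis is the floor's normal.
- shelf_mouth (a point): Feed shelf's floor, mid-width, at the end meeting the gate: x -34.5, y 0, z 102 mm, axes as the sorter. The shelf is a level aluminium channel on the robot's side, running along x from -135 mm to here, open at both ends, inner width 30 mm, side walls only 7 mm above the floor.
- left_tray (a point): Centre of the floor of the white left-hand tray under the left chute, at y 235 mm, 8 mm above the bench, axes as the sorter. Inside 112 mm (x) by 106 mm (y), walls 52 mm tall. It starts empty, as does the right-hand one.
- ball_a_center (a point): Centre of the front steel ball (25 mm diameter, 64 g), the one nearer the gate; starts on the feed shelf at sorter frame x -72 to -52 mm, y 0, z 114.5 mm. Lies still on the level shelf; moves along it when pushed with 1 to 3 N. The axes turn with the ball.
- ball_b_center (a point): Centre of the rear steel ball, alike; starts on the feed shelf at sorter frame x -104 to -98 mm, y 0, z 114.5 mm, so that pushing it along the shelf from behind also pushes the front ball ahead of it.
- solenoid: Bystander: upright black solenoid valve on a 34 mm square brass foot, 58 mm tall; stands on the far side of the sorter, left half. Origin at the centre of its underside; not to be disturbed.
- solenoid2: Bystander: a second such solenoid valve; stands on the far side of the sorter, right half. Origin at the centre of its underside; not to be disturbed.
- sleeve: Bystander: small upright stepped brass sleeve, 22 mm diameter, 26 mm tall; stands on the bench left of the feed shelf. Origin at the centre of its underside; not to be disturbed.
- terminal: Bystander: small green terminal block, 14 x 32 x 18 mm; lies on the bench right of the feed shelf. Origin at the centre of its underside; not to be disturbed.
- driver: Bystander: screwdriver, 170 mm long, lying on the right of the bench. Origin at a point of its length, at bench level; not to be disturbed.
- jar: Bystander: white jar with lid, 60 mm diameter, 75 mm tall, on the left of the bench. Origin at the centre of its underside; not to be disturbed.
- fuse_case: Bystander: grey flat case 60 x 90 x 25 mm, lying on the robot's side of the right-hand tray. Origin at the centre of its underside; not to be disturbed.

How it is judged (in metres and radians):
On the way, in this order (a step that is already met when the one before it is completed fails the run):
1. the gate is fully over to the left while both balls still lie on the feed shelf (value of joint gate above 0.28 rad and x of each of ball_a_center, ball_b_center in the frame of sorter below -0.04 m and z of each of ball_a_center, ball_b_center in the frame of sorter above 0.105 m), for 0.2 s.
2. both balls are in the left-hand tray (y of ball_a_center in the frame of sorter between 0.18 and 0.29 m and x of ball_a_center in the frame of sorter between -0.058 and 0.058 m and z of each of ball_a_center, ball_b_center in the frame of sorter below 0.04 m and y of ball_b_center in the frame of sorter between 0.18 and 0.29 m and x of ball_b_center in the frame of sorter between -0.058 and 0.058 m), for 0.2 s.
At the end, for the whole second after the job is handed in: The gate stands at more than 0.28 rad (left end down, stop at 0.33) and both balls lie inside the left-hand tray, below 40 mm, slower than 80 mm/s (all of step 2 and value of joint gate above 0.28 rad and linear speed of each of ball_a, ball_b below 0.08 m/s); the robot touches nothing.
It fails at once if a ball is lifted about 20 mm above where it rests on the feed shelf (z of any of ball_a_center, ball_b_center in the frame of sorter above 0.135 m).
It fails at once if a ball goes towards the right-hand chute (y of any of ball_a_center, ball_b_center in the frame of sorter below -0.09 m).
It fails at once if a bystander is moved more than 25 mm or tipped over (distance of any of solenoid, solenoid2, sleeve, terminal, driver, jar, fuse_case from where it was at the start of the episode above 0.025 m or angle between any of solenoid, solenoid2, sleeve, terminal, jar, fuse_case's own z axis and vertical above 0.6 rad).
It also fails if it takes over 48 s, if anything falls off the work surface, if the arm or the gripper's body presses on something with over 40 N, if the wrist force passes 120 N, or if a joint passes its speed limit or range.

## Robot

A 6-joint arm with a two-finger parallel gripper is mounted at the origin on the work surface. World frame = base frame: x ahead of the robot, y to its left, z up, the work surface at z = 0. Lengths are in m, angles in degrees, forces in N, time in s.
With the tool pointing down it reaches from about 0.35 to 0.875 m from the base axis. Payload 4.2 kg.
Tool frame: the origin (TCP) lies on the centre line of the jaws, within the pads' length; the fingertips stand 19 mm ahead of it and the grasp point (between the pads) is the TCP; x points along the fingers, y is the direction in which the jaws open and shut, and the axes are right-handed (so a half turn about x gives the same grasp; the last joint's range is limited). The gripper opens to 87 mm and grips with 3 to 60 N. Pads are 19 mm wide; open, the fingers measure 117 mm over their backs; the gripper's body (75 mm by 190 mm) begins 51 mm behind the grasp point.
Start: joints at [80.42, 22.042, 0.453, 0, -68.411, -14.817], TCP at [0.258, 0.569, 0.217] pointing down, gripper open.
Joint ranges: [-179.83, 179.83], [-69.29, 118.12], [-61.27, 80.66], [-181.25, 117.63], [-171.15, -9.14], [-177.46, 177.46]. Speed limits (degrees/s): [159.86, 159.86, 180, 180, 180, 180].

## Interface

Orientations are given as a 3x3 rotation matrix whose columns are the frame's x, y, z axes.
In Python, from station import r, viewer, job, spotter gives the robot as it stands.
- The arm moves only by the tool play_rows, never from a script. Its argument "commands" is a list of rows, each an object of numbers: "fingers": the gripper command: -1 is fully open, 1 is shut, values between are in proportion; "tx", "ty", "tz": the shift along the tool's x, y, z normalised to -1 to 1, where 1 is 750 mm; "ax", "ay", "az": the turn, a rotation vector about the tool's x, y, z normalised to -1 to 1, where 1 is pi rad. In form: [{"fingers": .., "tx": .., "ty": .., "tz": .., "ax": .., "ay": .., "az": ..}, ...]. A call has 1 to 5 rows; each row is the pose to reach, as a shift and turn from the pose commanded when the call began, along the tool's axes at that moment, turning the shorter way round; what a row does not reach only later rows make up. A row lasts 1/12 s, in which the tool goes at most 41.7 mm and 7.16 degrees, less where a joint would pass 70% of its speed; a pose out of reach is approached as far as the arm can. A call with a number of a shift or a turn outside -1 to 1 is refused whole. A call with a gripper value outside its range is refused whole. The fingers move at their own pace and stop on an object; the grip force is fixed at half the most. Time passes only in rows, so rows that repeat a pose let the fingers close. It gives the time, the measured TCP pose, the force and the opening at its end, in the units of the state.
- r.sense(): the state, without advancing time (a new reading comes with each control period).
- viewer.capture(name): name is "scene" or "top" or "wrist"; returns a dict with "image" (400x640x3 uint8, red, green, blue), "fx", "fy", "cx", "cy" (pixels), "dist" ([k1, k2, p1, p2, k3] as OpenCV has them; the pictures are not rectified), "R" (3x3) and "t" (3): a world point X has camera coordinates R X + t; the wrist camera has in their place "mount" (4x4, takes a point from camera to tool coordinates, whose origin is the TCP and whose axes are the tool frame's). Camera axes: x right, y down, z forward; pixel columns grow to the right and rows downward; lengths in m; the calibration is good to about 2 mm. A picture is of the moment at which its call begins: read the wrist's pose just before it. There is no depth.
- job.finish_job(): hands the job in, once; it reports no verdict.
Trained networks look in a picture, given as the dict that the camera call returned (one of the last four; its "shot" number tells which), for a name from the list of things; names that differ only in an ending like _2 or _b are one class to them, and where a whole thing is asked for, a point or a joint stands for the part that bears it (a point fixed in the world has none). Each returns a list of dicts, best first, with "score" (0 to 1); they miss things now and then, are a little off and sometimes report something else, mostly with a low value. They report only what shows in the picture. A call takes as long as a camera call.
- spotter.find_in(name, picture): "uv" ([column, row] in pixels, amid what is visible of it).
- spotter.silhouettes(name, picture): "region" (400x640 bool, what is visible of it) and "uv" ([column, row] in pixels, amid what is visible of it).
The state is a dict: "time_s": time; "joints": joint angles; "joint_velocities": joint speeds; "effort": joint torques, N m; "tcp_pos": TCP position; "ee_rot": TCP orientation; "wrist_force": force on the tool from outside, world axes, zero at the start; "moment": the same for the moment, N m; "gripper_width": opening from 0.0 (shut) to 1.0 (fully open).
Only numpy, scipy, OpenCV 4.12 (cv2) and the standard library are available. Lean on these libraries where they do the work, as an engineer would, in place of code of your own. Each camera call takes 0.05 s, during which the arm holds its last target. There are 200 camera calls.

## Working session

There is one attempt and no reset: what is moved stays moved. The work goes in short steps, Python scripts to look and compute and a tool call to move; the robot and the scene stay as the last step left them, time stands still between calls to the robot, and variables do not carry over. Pictures are saved under pics/ and viewed, about 8 in all and at most 12, crops included, and the job is handed in when it is done.

Besides the shell and the picture viewer there is one more tool, called after "Request:" by a JSON object that holds its "name" and its "arguments". play_rows: Moves the arm, as the interface text tells. Its arguments: {"type":"object","properties":{"commands":{"type":"array"}},"required":["commands"]}

```bash
mkdir -p pics; ls; cat > h.py <<'E'
import numpy as np, cv2
from station import r, viewer, job, spotter
def K(c): return np.array([[c["fx"],0,c["cx"]],[0,c["fy"],c["cy"]],[0,0,1.]])
def ext(c,s=None):
    if "R" in c: return np.array(c["R"]),np.array(c["t"])
    M=np.array(c["mount"]); T=np.eye(4); T[:3,:3]=s["ee_rot"]; T[:3,3]=s["tcp_pos"]
    W=np.linalg.inv(T@M); return W[:3,:3],W[:3,3]
def atz(c,uv,z,s=None):
    R,t=ext(c,s)
    p=cv2.undistortPoints(np.array([[uv]],float),K(c),np.array(c["dist"]))[0,0]
    d=R.T@np.array([p[0],p[1],1]); o=-R.T@t
    return o+d*(z-o[2])/d[2]
def proj(c,X,s=None):
    R,t=ext(c,s)
    return cv2.projectPoints(np.array(X,float).reshape(-1,3),cv2.Rodrigues(R)[0],t,K(c),np.array(c["dist"]))[0][:,0]
def save(c,n): cv2.imwrite("pics/"+n,c["image"][:,:,::-1])
E
python3 - <<'E'
from h import *
print(r.sense())
for n in ["top","scene"]:
    c=viewer.capture(n); save(c,n+"0.png")
    for k,z in [("ball_a_center",.1145),("gate",.095),("sorter",.05),("left_tray",.03),("solenoid",.03),("sleeve",.013),("terminal",.009),("jar",.04),("fuse_case",.02),("driver",.01)]:
        for d in spotter.find_in(k,c)[:2]: print(n,k,round(d["score"],2),np.round(d["uv"]),np.round(atz(c,d["uv"],z),3))
E
```

```text
pics
{'time_s': 0.0, 'joints': array([ 8.04203491e+01,  2.20908236e+01,  3.79456057e-01, -2.90518692e-02,
       -6.84112737e+01, -1.48170065e+01]), 'joint_velocities': array([-0.05381453, -0.06011784,  0.01499041, -0.04465252, -0.10184108,
       -0.03412904]), 'effort': array([-1.89808045e-03, -3.90664530e+01,  1.87399650e+01,  4.21998248e+00,
        1.09520636e-02, -2.02304846e-04]), 'tcp_pos': array([0.25788059, 0.56863727, 0.21555659]), 'ee_rot': array([[-8.21116066e-04, -4.13220761e-01, -9.10630512e-01],
       [-2.03213635e-03, -9.10628249e-01,  4.13221566e-01],
       [-9.99997598e-01,  2.18982823e-03, -9.19894441e-05]]), 'wrist_force': array([-0.31970264,  0.1974278 , -0.09816706]), 'moment': array([-0.02771986, -0.01247983, -0.01904228]), 'gripper_width': 1.0018684008768173}
top ball_a_center 0.45 [335. 210.] [ 0.553 -0.057  0.115]
top gate 0.85 [329. 190.] [ 0.625 -0.037  0.095]
top left_tray 0.97 [330. 195.] [ 0.616 -0.041  0.03 ]
top solenoid 0.63 [302. 174.] [0.689 0.063 0.03 ]
top solenoid 0.63 [343. 160.] [ 0.748 -0.087  0.03 ]
top jar 0.84 [186. 192.] [0.61  0.482 0.04 ]
top fuse_case 0.61 [394. 210.] [ 0.566 -0.277  0.02 ]
top driver 0.69 [446. 236.] [ 0.475 -0.473  0.01 ]
scene ball_a_center 0.57 [304. 186.] [ 0.552 -0.049  0.115]
scene gate 0.79 [312. 210.] [ 0.619 -0.033  0.095]
scene sorter 0.74 [306. 226.] [ 0.637 -0.052  0.05 ]
scene left_tray 0.68 [303. 220.] [ 0.602 -0.057  0.03 ]
scene solenoid 0.59 [292. 272.] [ 0.762 -0.098  0.03 ]
scene jar 0.58 [492. 201.] [0.599 0.481 0.04 ]
scene fuse_case 0.81 [223. 216.] [ 0.559 -0.278  0.02 ]
scene fuse_case 0.38 [306. 225.] [ 0.612 -0.051  0.02 ]
scene driver 0.76 [156. 202.] [ 0.48  -0.477  0.01 ]
scene driver 0.2 [224. 217.] [ 0.555 -0.277  0.01 ]
```

```bash
python3 - <<'E'
import cv2
a=cv2.imread("pics/top0.png")[140:270,240:440]; cv2.imwrite("pics/top0c.png",cv2.resize(a,None,fx=4,fy=4,interpolation=cv2.INTER_CUBIC))
E
```

```text
(no output)
```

View pics/top0c.png

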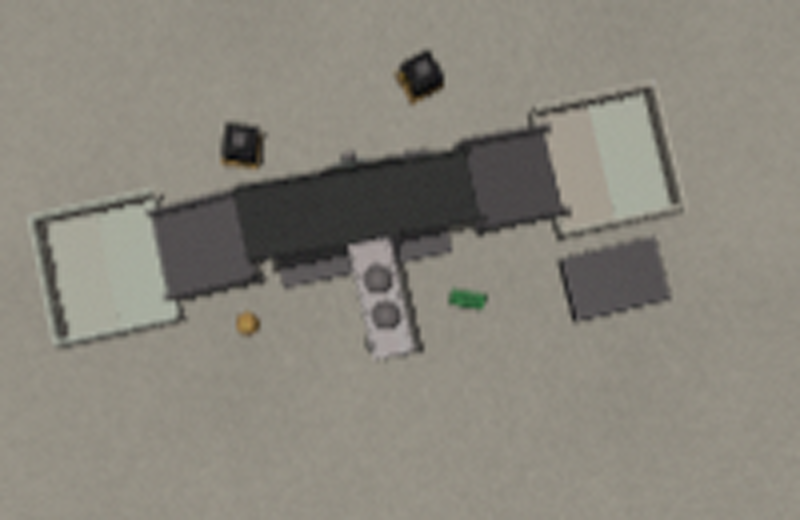

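```bash
python3 - <<'E'
from h import *
c=viewer.capture("top")
f=lambda u,z: atz(c,(u[0]/4+240-.375,u[1]/4+140-.375),z)
L=[f(u,.055) for u in [(35,213),(155,193),(185,315),(58,345)]]
R=[f(u,.055) for u in [(530,110),(652,88),(683,210),(560,237)]]
l=np.mean(L,0);q=np.mean(R,0);d=l-q
print(l,q,np.hypot(*d[:2]),(l+q)/2, "yaw",np.degrees(np.arctan2(-d[0],d[1])))
a,b=f((378,277),.1145),f((386,315),.1145); print(a,b,a-b)
y=np.arctan2(-d[0],d[1]);Rz=np.array([[np.cos(y),-np.sin(y)],[np.sin(y),np.cos(y)]])
o=((l+q)/2)[:2]
print("sorter frame a,b",Rz.T@(a[:2]-o),Rz.T@(b[:2]-o))
for n,u,z in [("sleeve",(247,323),.026),("term",(468,299),.018),("sol",(242,135),.058),("sol2",(425,72),.058)]: print(n,f(u,z),Rz.T@(f(u,z)[:2]-o))
# wrist view planning
P=lambda x,y_,z: np.r_[o+Rz@[x,y_],z]
print("press",P(0,.09,.126),"end",P(0,.09,.068),"behindB",P(-.135,0,.1145),"mouth",P(-.0345,0,.102))
E
```

```text
[0.56567462 0.18453902 0.055     ] [ 0.67224885 -0.26209299  0.055     ] 0.45917123100749174 [ 0.61896174 -0.03877699  0.055     ] yaw 13.420814946519132
[ 0.55643899 -0.05491847  0.1145    ] [ 0.52386368 -0.06243501  0.1145    ] [0.03257531 0.00751654 0.        ]
sorter frame a,b [-0.06456181 -0.00118908] [-0.09799214 -0.00093958]
sleeve [0.51974785 0.05983529 0.026     ] [-0.07361648  0.11894701]
term [ 0.54704593 -0.14148372  0.018     ] [-0.09379026 -0.08321023]
sol [0.68713309 0.06804789 0.058     ] [0.0911039  0.08808501]
sol2 [ 0.74923797 -0.0961275   0.058     ] [ 0.11340747 -0.08602164]
press [0.59807262 0.04876526 0.126     ] end [0.59807262 0.04876526 0.068     ] behindB [ 0.48764837 -0.07011066  0.1145    ] mouth [ 0.58540388 -0.04678448  0.102     ]
```

Request:
{"name": "play_rows", "arguments": {"commands": [{"fingers": 1, "tx": 0.02, "ty": 0.444, "tz": -0.7, "ax": -0.21, "ay": 0, "az": 0}, {"fingers": 1, "tx": 0.02, "ty": 0.444, "tz": -0.7, "ax": -0.21, "ay": 0, "az": 0}, {"fingers": 1, "tx": 0.02, "ty": 0.444, "tz": -0.7, "ax": -0.21, "ay": 0, "az": 0}, {"fingers": 1, "tx": 0.02, "ty": 0.444, "tz": -0.7, "ax": -0.21, "ay": 0, "az": 0}, {"fingers": 1, "tx": 0.02, "ty": 0.444, "tz": -0.7, "ax": -0.21, "ay": 0, "az": 0}]}}

```text
time_s: 1.57
tcp_pos: [0.3714, 0.3956, 0.2119]
ee_rot: [[0.0, 0.196, -0.981], [0.0, -0.981, -0.196], [-1.0, -0.0, -0.0]]
wrist_force: [0.6, 0.8, -1.2]
gripper_width: 0.706
```

```bash
cat >> h.py <<'E'
def to(p,yaw=-76.6):
    "shift/turn numbers to bring the TCP to p, tool down, jaw axis at yaw"
    s=r.sense(); R=np.array(s["ee_rot"])
    Y=np.radians(yaw); x=np.array([0,0,-1.]); y=np.array([np.cos(Y),np.sin(Y),0]); Rt=np.c_[x,y,np.cross(x,y)]
    sh=R.T@(np.array(p)-s["tcp_pos"])/.75; rv=cv2.Rodrigues(R.T@Rt)[0].ravel()/np.pi
    print("t",round(s["time_s"],2),"tcp",np.round(s["tcp_pos"],4),"F",np.round(s["wrist_force"],1),"w",round(s["gripper_width"],2),"shift",np.round(sh,4),"turn",np.round(rv,4))
E
python3 -c "
from h import *
to([.598,.049,.20])"
```

```text
t 1.57 tcp [0.3714 0.3956 0.2119] F [ 0.6  0.8 -1.2] w 0.71 shift [ 0.0158  0.5124 -0.2056] turn [-0.0116 -0.0001  0.0001]
```

Request:
{"name": "play_rows", "arguments": {"commands": [{"fingers": 1, "tx": 0.016, "ty": 0.512, "tz": -0.206, "ax": -0.012, "ay": 0, "az": 0}, {"fingers": 1, "tx": 0.016, "ty": 0.512, "tz": -0.206, "ax": -0.012, "ay": 0, "az": 0}, {"fingers": 1, "tx": 0.016, "ty": 0.512, "tz": -0.206, "ax": -0.012, "ay": 0, "az": 0}, {"fingers": 1, "tx": 0.016, "ty": 0.512, "tz": -0.206, "ax": -0.012, "ay": 0, "az": 0}, {"fingers": 1, "tx": 0.016, "ty": 0.512, "tz": -0.206, "ax": -0.012, "ay": 0, "az": 0}]}}

```text
time_s: 1.98
tcp_pos: [0.4845, 0.2206, 0.206]
ee_rot: [[0.001, 0.227, -0.974], [0.0, -0.974, -0.227], [-1.0, -0.0, -0.001]]
wrist_force: [0.5, 0.5, 0.9]
gripper_width: 0.324
```

```bash
python3 -c "
from h import *
to([.598,.049,.20])"
```

```text
t 1.98 tcp [0.4845 0.2206 0.206 ] F [0.5 0.5 0.9] w 0.32 shift [ 0.008   0.2571 -0.0955] turn [-0.0016 -0.0002  0.0001]
```

Request:
{"name": "play_rows", "arguments": {"commands": [{"fingers": 1, "tx": 0.008, "ty": 0.257, "tz": -0.0955, "ax": 0, "ay": 0, "az": 0}, {"fingers": 1, "tx": 0.008, "ty": 0.257, "tz": -0.0955, "ax": 0, "ay": 0, "az": 0}, {"fingers": 1, "tx": 0.008, "ty": 0.257, "tz": -0.0955, "ax": 0, "ay": 0, "az": 0}, {"fingers": 1, "tx": 0.008, "ty": 0.257, "tz": -0.0955, "ax": 0, "ay": 0, "az": 0}, {"fingers": 1, "tx": 0.008, "ty": 0.257, "tz": -0.0955, "ax": 0, "ay": 0, "az": 0}]}}

```text
time_s: 2.4
tcp_pos: [0.5981, 0.0487, 0.1998]
ee_rot: [[0.0, 0.226, -0.974], [0.0, -0.974, -0.226], [-1.0, 0.0, -0.0]]
wrist_force: [0.6, 0.6, 0.6]
gripper_width: 0.022
```

```bash
python3 -c "
from h import *
to([.598,.049,.20])
s=r.sense();c=viewer.capture('wrist');save(c,'w1.png')
for k in ['gate','ball_a_center']:
  for d in spotter.find_in(k,c)[:3]: print(k,d['score'],d['uv'],atz(c,d['uv'],.1145 if 'b' in k else .097,s))
y=np.radians(13.42);o=np.array([.619,-.0388]);Rz=np.array([[np.cos(y),-np.sin(y)],[np.sin(y),np.cos(y)]])
im=np.ascontiguousarray(c['image'][:,:,::-1])
T=-.30
for p in [(0,.09,.124),(0,0,.097),(.03,.105,.143),(-.03,.105,.143),(-.0645,0,.1145),(-.098,0,.1145),(-.135,.015,.109),(-.135,-.015,.109)]:
  u=proj(c,np.r_[o+Rz@p[:2],p[2]],s)[0]; print(p,u)
  cv2.drawMarker(im,tuple(int(v) for v in u),(0,0,255),0,10,1)
cv2.imwrite('pics/w1m.png',im)
"
```

```text
t 2.4 tcp [0.5981 0.0487 0.1998] F [0.6 0.6 0.6] w 0.02 shift [-0.0003 -0.0004  0.0001] turn [-0.0018 -0.0001 -0.    ]
gate 0.62 [403.7, 196.3] [ 0.6195405  -0.02945912  0.097     ]
gate 0.3 [1.4, 109.4] [0.61462486 0.35123907 0.097     ]
ball_a_center 0.43 [3.3, 110.0] [0.61773486 0.33116524 0.1145    ]
(0, 0.09, 0.124) [321.30996268 206.85027435]
(0, 0, 0.097) [412.61403057 198.90117481]
(0.03, 0.105, 0.143) [302.37535728 177.39622987]
(-0.03, 0.105, 0.143) [304.00982846 246.66558767]
(-0.0645, 0, 0.1145) [413.22369663 266.82612382]
(-0.098, 0, 0.1145) [410.73300044 296.88760046]
(-0.135, 0.015, 0.109) [392.53011039 324.63331033]
(-0.135, -0.015, 0.109) [420.72411734 324.50940413]
```

View pics/w1m.png

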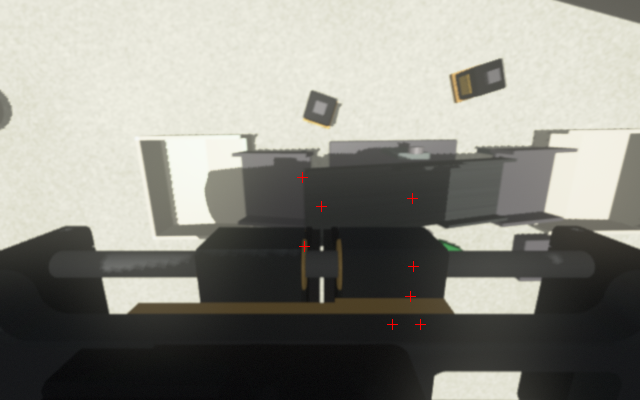

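Request:
{"name": "play_rows", "arguments": {"commands": [{"fingers": 1, "tx": 0.05, "ty": 0, "tz": 0, "ax": 0, "ay": 0, "az": 0}, {"fingers": 1, "tx": 0.07, "ty": 0, "tz": 0, "ax": 0, "ay": 0, "az": 0}, {"fingers": 1, "tx": 0.085, "ty": 0, "tz": 0, "ax": 0, "ay": 0, "az": 0}, {"fingers": 1, "tx": 0.1, "ty": 0, "tz": 0, "ax": 0, "ay": 0, "az": 0}, {"fingers": 1, "tx": 0.115, "ty": 0, "tz": 0, "ax": 0, "ay": 0, "az": 0}]}}

```text
time_s: 2.97
tcp_pos: [0.5977, 0.0519, 0.1136]
ee_rot: [[0.002, 0.228, -0.974], [0.0, -0.974, -0.228], [-1.0, 0.0, -0.002]]
wrist_force: [-0.6, -0.2, 0.4]
gripper_width: 0.003
```

Request:
{"name": "play_rows", "arguments": {"commands": [{"fingers": 1, "tx": 0.012, "ty": 0, "tz": 0, "ax": 0, "ay": 0, "az": 0}, {"fingers": 1, "tx": 0.02, "ty": 0, "tz": 0, "ax": 0, "ay": 0, "az": 0}, {"fingers": 1, "tx": 0.026, "ty": 0, "tz": 0, "ax": 0, "ay": 0, "az": 0}, {"fingers": 1, "tx": 0.029, "ty": 0, "tz": 0, "ax": 0, "ay": 0, "az": 0}, {"fingers": 1, "tx": 0.031, "ty": 0, "tz": 0, "ax": 0, "ay": 0, "az": 0}]}}

```text
time_s: 3.38
tcp_pos: [0.5973, 0.0509, 0.0902]
ee_rot: [[0.0, 0.227, -0.974], [0.0, -0.974, -0.227], [-1.0, 0.0, -0.0]]
wrist_force: [-1.0, -0.2, 0.1]
gripper_width: 0.006
```

Request:
{"name": "play_rows", "arguments": {"commands": [{"fingers": 1, "tx": 0.002, "ty": 0, "tz": 0, "ax": 0, "ay": 0, "az": 0}, {"fingers": 1, "tx": 0.004, "ty": 0, "tz": 0, "ax": 0, "ay": 0, "az": 0}, {"fingers": 1, "tx": 0.005, "ty": 0, "tz": 0, "ax": 0, "ay": 0, "az": 0}]}}

```text
time_s: 3.63
tcp_pos: [0.5973, 0.0508, 0.0866]
ee_rot: [[0.001, 0.226, -0.974], [0.0, -0.974, -0.226], [-1.0, 0.0, -0.001]]
wrist_force: [0.2, -0.1, -0.3]
gripper_width: 0.005
```

```bash
python3 -c "
from h import *
to([.598,.049,.20])
c=viewer.capture('scene');save(c,'s1.png')
a=c['image'][150:300,200:420,::-1]; cv2.imwrite('pics/s1c.png',cv2.resize(a,None,fx=3.5,fy=3.5,interpolation=cv2.INTER_CUBIC))"
```

```text
t 3.63 tcp [0.5973 0.0508 0.0866] F [ 0.2 -0.1 -0.3] w 0.0 shift [-0.1512  0.0026 -0.0004] turn [-0.0017 -0.0002 -0.    ]
```

View pics/s1c.png

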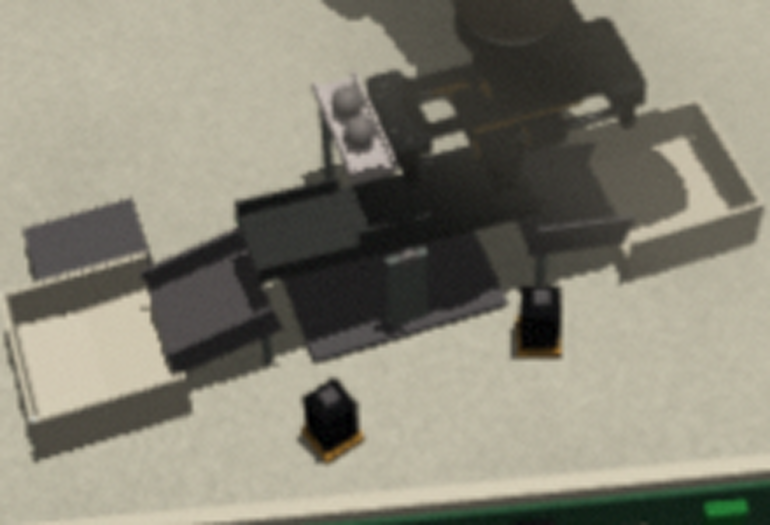

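Request:
{"name": "play_rows", "arguments": {"commands": [{"fingers": 1, "tx": 0.002, "ty": 0, "tz": 0, "ax": 0, "ay": 0, "az": 0}, {"fingers": 1, "tx": 0.004, "ty": 0, "tz": 0, "ax": 0, "ay": 0, "az": 0}, {"fingers": 1, "tx": 0.006, "ty": 0, "tz": 0, "ax": 0, "ay": 0, "az": 0}]}}

```text
time_s: 3.93
tcp_pos: [0.5973, 0.0507, 0.082]
ee_rot: [[0.0, 0.227, -0.974], [-0.0, -0.974, -0.227], [-1.0, 0.0, -0.0]]
wrist_force: [0.5, -1.3, 1.0]
gripper_width: 0.003
```

Request:
{"name": "play_rows", "arguments": {"commands": [{"fingers": 1, "tx": 0.002, "ty": 0, "tz": 0, "ax": 0, "ay": 0, "az": 0}, {"fingers": 1, "tx": 0.004, "ty": 0, "tz": 0, "ax": 0, "ay": 0, "az": 0}, {"fingers": 1, "tx": 0.004, "ty": 0, "tz": 0, "ax": 0, "ay": 0, "az": 0}]}}

```text
time_s: 4.18
tcp_pos: [0.597, 0.0508, 0.0785]
ee_rot: [[-0.0, 0.226, -0.974], [-0.0, -0.974, -0.226], [-1.0, -0.0, 0.0]]
wrist_force: [0.8, -0.6, -0.2]
gripper_width: 0.005
```

Request:
{"name": "play_rows", "arguments": {"commands": [{"fingers": 1, "tx": -0.165, "ty": 0, "tz": 0, "ax": 0, "ay": 0, "az": 0}, {"fingers": 1, "tx": -0.165, "ty": 0, "tz": 0, "ax": 0, "ay": 0, "az": 0}, {"fingers": 1, "tx": -0.165, "ty": 0, "tz": 0, "ax": 0, "ay": 0, "az": 0}, {"fingers": 1, "tx": -0.165, "ty": 0.12, "tz": 0.21, "ax": 0, "ay": 0, "az": 0}, {"fingers": 1, "tx": -0.165, "ty": 0.12, "tz": 0.21, "ax": 0, "ay": 0, "az": 0}]}}

```text
time_s: 4.6
tcp_pos: [0.5379, -0.0049, 0.2053]
ee_rot: [[0.007, 0.229, -0.974], [0.002, -0.974, -0.229], [-1.0, -0.0, -0.007]]
wrist_force: [-0.9, -0.7, -1.1]
gripper_width: 0.005
```

Request:
{"name": "play_rows", "arguments": {"commands": [{"fingers": 1, "tx": 0, "ty": 0.08, "tz": 0.14, "ax": 0, "ay": 0, "az": 0}, {"fingers": 1, "tx": 0, "ty": 0.08, "tz": 0.14, "ax": 0, "ay": 0, "az": 0}, {"fingers": 1, "tx": 0, "ty": 0.08, "tz": 0.14, "ax": 0, "ay": 0, "az": 0}]}}

```text
time_s: 4.85
tcp_pos: [0.445, -0.0891, 0.2025]
ee_rot: [[-0.001, 0.227, -0.974], [0.0, -0.974, -0.227], [-1.0, -0.0, 0.001]]
wrist_force: [-0.7, -0.4, 0.9]
gripper_width: 0.003
```

```bash
python3 -c "
from h import *
to([.473,-.0736,.20])
c=viewer.capture('wrist');save(c,'w2.png')
a=c['image'][:,:,::-1]
c=viewer.capture('scene');save(c,'s2.png')
b=c['image'][170:280,210:410,::-1]; b=cv2.resize(b,(640,352),interpolation=cv2.INTER_CUBIC)
cv2.imwrite('pics/m2.png',np.vstack([cv2.resize(a,(400,250)),cv2.resize(b,(640,352))[:,:400]]) if 0 else b)"
```

```text
t 4.85 tcp [ 0.445  -0.0891  0.2025] F [-0.7 -0.4  0.9] w 0.0 shift [ 0.0033 -0.0116 -0.0411] turn [-0.0017  0.0002  0.0001]
```

View pics/m2.png

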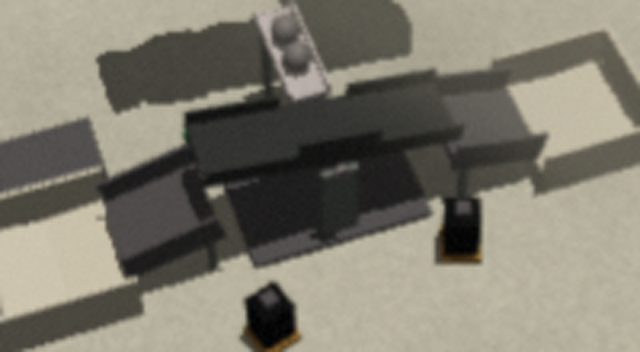

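View pics/w2.png

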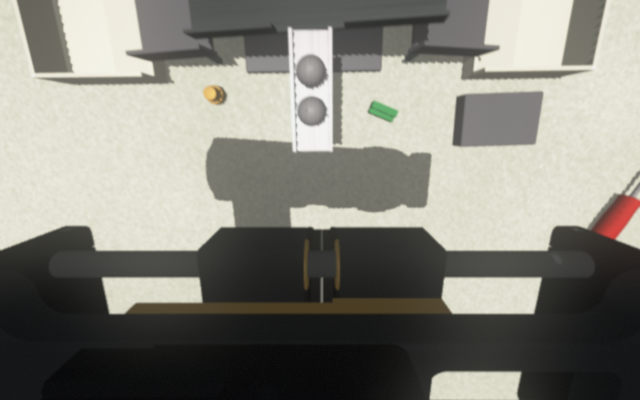

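```bash
python3 -c "
from h import *
s=r.sense();w=viewer.capture('wrist');c=viewer.capture('scene')
for n,u,z in [('a',(311,70),.1145),('b',(312,110),.1145),('sl',(292,150),.109),('sr',(332,151),.109)]: print(n,np.round(atz(w,u,z,s),4))
for d in spotter.find_in('ball_a_center',w)[:2]: print(d['score'],d['uv'],atz(w,d['uv'],.1145,s))
y=np.radians(13.42);o=np.array([.619,-.0388]);Rz=np.array([[np.cos(y),-np.sin(y)],[np.sin(y),np.cos(y)]])
for T in [.2,.25,.28,.30,.33]:
  out=[]
  for x,Y,h in [(.031,-.11,16),(.031,-.11,2),(-.031,-.11,16),(.031,.11,16),(-.031,.11,16)]:
    h/=1000; q=(Y*np.cos(T)+h*np.sin(T), .095-Y*np.sin(T)+h*np.cos(T))
    out.append((proj(c,np.r_[o+Rz@[x,q[0]],q[1]])[0]-[210,170])*3.2)
  print(T,np.round(out).tolist())
b=c['image'][170:280,210:410,::-1]
cv2.imwrite('pics/m3.png',cv2.convertScaleAbs(cv2.resize(b,(800,440),interpolation=cv2.INTER_CUBIC),alpha=1.8))
"
```

```text
a [ 0.5528 -0.0562  0.1145]
b [ 0.522  -0.0638  0.1145]
sl [ 0.4842 -0.0532  0.109 ]
sr [ 0.4915 -0.089   0.109 ]
0.59 [307.5, 61.4] [ 0.55854823 -0.05198779  0.1145    ]
0.56 [618.9, 213.0] [ 0.49584615 -0.3653846   0.1145    ]
0.2 [[204.0, 163.0], [201.0, 175.0], [183.0, 104.0], [459.0, 125.0], [432.0, 71.0]]
0.25 [[206.0, 159.0], [203.0, 170.0], [184.0, 100.0], [458.0, 130.0], [431.0, 75.0]]
0.28 [[207.0, 156.0], [203.0, 168.0], [186.0, 97.0], [457.0, 132.0], [430.0, 78.0]]
0.3 [[208.0, 154.0], [204.0, 166.0], [187.0, 95.0], [457.0, 134.0], [430.0, 80.0]]
0.33 [[209.0, 151.0], [205.0, 163.0], [188.0, 92.0], [456.0, 136.0], [429.0, 82.0]]
```

View pics/m3.png

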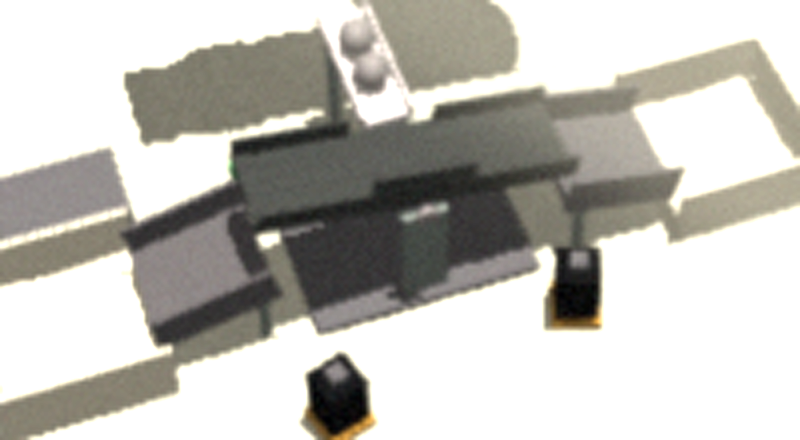

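```bash
python3 -c "
from h import *
s=r.sense();w=viewer.capture('wrist');c=viewer.capture('scene')
im=cv2.convertScaleAbs(cv2.resize(w['image'][0:90,100:500,::-1],None,fx=2,fy=2,interpolation=cv2.INTER_CUBIC),alpha=1.5)
t=viewer.capture('top'); b=cv2.convertScaleAbs(cv2.resize(t['image'][150:220,270:390,::-1],(800,400),interpolation=cv2.INTER_CUBIC),alpha=1.8)
cv2.imwrite('pics/m4.png',np.vstack([im,b]))
y=np.radians(13.42);o=np.array([.619,-.0388]);Rz=np.array([[np.cos(y),-np.sin(y)],[np.sin(y),np.cos(y)]])
for T in [.1,.15,.2,.25,.3,.33]:
  out=[]
  for x,Y in [(-.031,.11),(-.031,-.11)]:
    h=.016; q=(Y*np.cos(T)+h*np.sin(T), .095-Y*np.sin(T)+h*np.cos(T)); X=np.r_[o+Rz@[x,q[0]],q[1]]
    out.append(np.r_[(proj(w,X,s)[0]-[100,0])*2,(proj(t,X)[0]-[270,150])*[800/120,400/70]+[0,180]])
  print(T,np.round(out).tolist())
"
```

```text
0.1 [[162.0, 68.0, 202.0, 503.0], [696.0, 46.0, 616.0, 424.0]]
0.15 [[168.0, 72.0, 203.0, 504.0], [698.0, 41.0, 614.0, 424.0]]
0.2 [[174.0, 76.0, 203.0, 505.0], [700.0, 36.0, 612.0, 423.0]]
0.25 [[181.0, 80.0, 205.0, 506.0], [700.0, 30.0, 609.0, 423.0]]
0.3 [[188.0, 83.0, 206.0, 506.0], [700.0, 25.0, 606.0, 422.0]]
0.33 [[192.0, 85.0, 208.0, 506.0], [700.0, 22.0, 604.0, 422.0]]
```

View pics/m4.png

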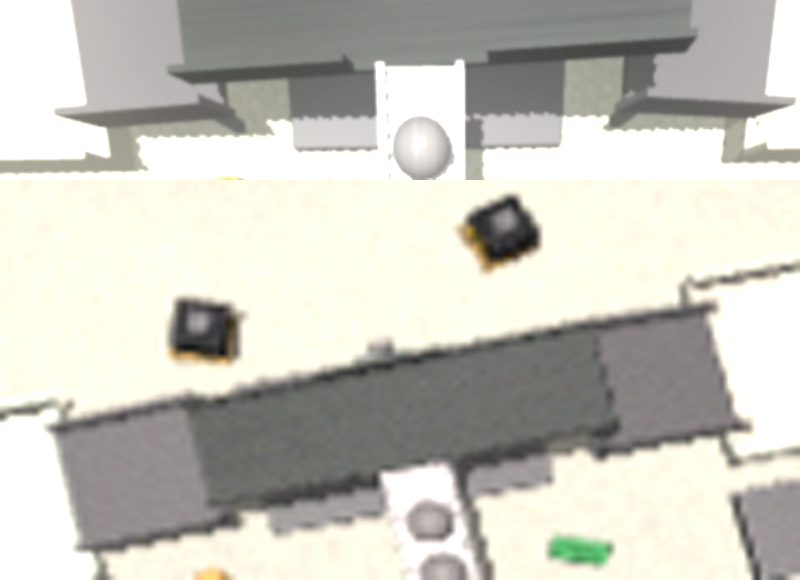

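```bash
python3 -c "
from h import *
c=viewer.capture('scene')
im=cv2.imread('pics/s1.png')
im=cv2.resize(im[160:260,290:420],(780,600),interpolation=cv2.INTER_CUBIC); im=cv2.convertScaleAbs(im,alpha=2.6,beta=10)
f=lambda X:(proj(c,X)[0]-[290,160])*6
y=np.radians(13.42);o=np.array([.619,-.0388]);Rz=np.array([[np.cos(y),-np.sin(y)],[np.sin(y),np.cos(y)]])
for X,col in [((.5973,.0508,.0676),(0,0,255)),((.5973,.0508,.0866),(0,255,255)),((.5973,.0508,.1376),(255,0,255))]:
  cv2.drawMarker(im,tuple(int(v) for v in f(X)),col,0,16,2)
for T,col in [(.16,(0,255,0)),(.33,(255,0,0))]:
  for x in (-.03,.03):
    P=[]
    for Y in (.05,.11):
      q=(Y*np.cos(T)+.002*np.sin(T),.095-Y*np.sin(T)+.002); P.append(tuple(int(v) for v in f(np.r_[o+Rz@[x,q[0]],q[1]])))
    cv2.line(im,P[0],P[1],col,1)
cv2.imwrite('pics/m5.png',im)
"
```

```text
(no output)
```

View pics/m5.png

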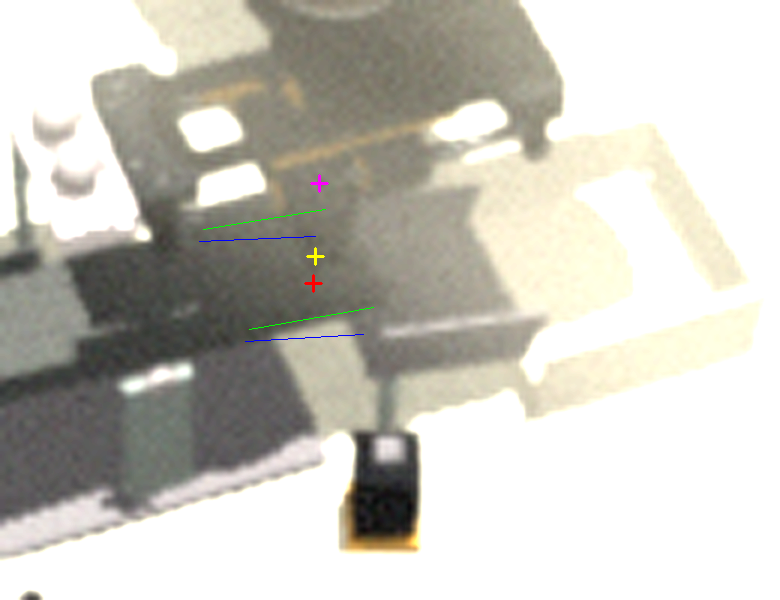

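Request:
{"name": "play_rows", "arguments": {"commands": [{"fingers": 1, "tx": 0, "ty": -0.133, "tz": -0.24, "ax": 0, "ay": 0, "az": 0}, {"fingers": 1, "tx": 0, "ty": -0.133, "tz": -0.24, "ax": 0, "ay": 0, "az": 0}, {"fingers": 1, "tx": 0, "ty": -0.133, "tz": -0.24, "ax": 0, "ay": 0, "az": 0}, {"fingers": 1, "tx": 0, "ty": -0.133, "tz": -0.24, "ax": 0, "ay": 0, "az": 0}, {"fingers": 1, "tx": 0, "ty": -0.133, "tz": -0.24, "ax": 0, "ay": 0, "az": 0}]}}

```text
time_s: 5.72
tcp_pos: [0.6019, 0.0524, 0.202]
ee_rot: [[-0.0, 0.228, -0.974], [-0.0, -0.974, -0.228], [-1.0, 0.0, 0.001]]
wrist_force: [1.8, -0.1, 0.3]
gripper_width: 0.006
```

Request:
{"name": "play_rows", "arguments": {"commands": [{"fingers": 1, "tx": 0.05, "ty": 0, "tz": 0, "ax": 0, "ay": 0, "az": 0}, {"fingers": 1, "tx": 0.1, "ty": 0, "tz": 0, "ax": 0, "ay": 0, "az": 0}, {"fingers": 1, "tx": 0.12, "ty": 0, "tz": 0, "ax": 0, "ay": 0, "az": 0}, {"fingers": 1, "tx": 0.125, "ty": 0, "tz": 0, "ax": 0, "ay": 0, "az": 0}]}}

```text
time_s: 6.05
tcp_pos: [0.5977, 0.0502, 0.1037]
ee_rot: [[-0.009, 0.227, -0.974], [-0.002, -0.974, -0.227], [-1.0, 0.0, 0.01]]
wrist_force: [0.7, 0.8, -0.1]
gripper_width: 0.007
```

Request:
{"name": "play_rows", "arguments": {"commands": [{"fingers": 1, "tx": 0.005, "ty": 0, "tz": 0, "ax": 0, "ay": 0, "az": 0}, {"fingers": 1, "tx": 0.01, "ty": 0, "tz": 0, "ax": 0, "ay": 0, "az": 0}]}}

```text
time_s: 6.22
tcp_pos: [0.6015, 0.0505, 0.1023]
ee_rot: [[0.003, 0.227, -0.974], [0.0, -0.974, -0.227], [-1.0, 0.0, -0.002]]
wrist_force: [-0.6, -0.7, 1.1]
gripper_width: 0.003
```

```bash
python3 -c "
from h import *
to([.598,.049,.10])
w=viewer.capture('wrist');save(w,'w6.png')
c=viewer.capture('scene');save(c,'s6.png')
a=cv2.convertScaleAbs(w['image'][80:330,100:600,::-1],alpha=1.6); a=cv2.resize(a,(600,300))
b=cv2.convertScaleAbs(cv2.resize(c['image'][180:245,270:390,::-1],(554,300),interpolation=cv2.INTER_CUBIC),alpha=3)
cv2.imwrite('pics/m6.png',np.vstack([a,cv2.copyMakeBorder(b,0,0,0,46,0)]))"
```

```text
t 6.22 tcp [0.6015 0.0505 0.1023] F [-0.6 -0.7  1.1] w 0.0 shift [0.003  0.0008 0.0049] turn [-0.0014 -0.0008 -0.0001]
```

View pics/m6.png

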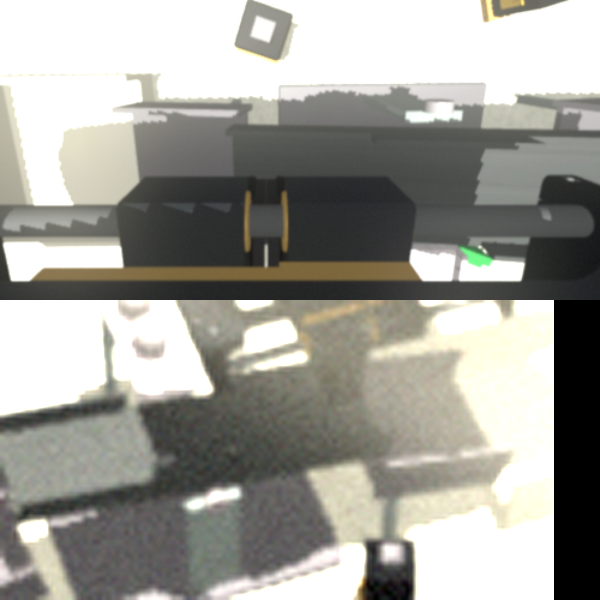

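Request:
{"name": "play_rows", "arguments": {"commands": [{"fingers": 1, "tx": 0.006, "ty": 0, "tz": 0, "ax": 0, "ay": 0, "az": 0}, {"fingers": 1, "tx": 0.012, "ty": 0, "tz": 0, "ax": 0, "ay": 0, "az": 0}, {"fingers": 1, "tx": 0.018, "ty": 0, "tz": 0, "ax": 0, "ay": 0, "az": 0}, {"fingers": 1, "tx": 0.022, "ty": 0, "tz": 0, "ax": 0, "ay": 0, "az": 0}, {"fingers": 1, "tx": 0.022, "ty": 0, "tz": 0, "ax": 0, "ay": 0, "az": 0}]}}

```text
time_s: 6.73
tcp_pos: [0.5995, 0.0497, 0.0841]
ee_rot: [[-0.001, 0.226, -0.974], [-0.0, -0.974, -0.226], [-1.0, 0.0, 0.001]]
wrist_force: [-0.9, 1.0, -1.0]
gripper_width: 0.005
```

```bash
python3 -c "
from h import *
s=r.sense();to([.598,.049,.10])
w=viewer.capture('wrist');save(w,'w7.png')
c=viewer.capture('scene');save(c,'s7.png')
o=np.array([.619,-.0388]);y=np.radians(13.42);Rz=np.array([[np.cos(y),-np.sin(y)],[np.sin(y),np.cos(y)]])
for n,cc in (('s6',c),('s7',c),('s2',c),('w6',w),('w7',w)):
  im=cv2.cvtColor(cv2.imread('pics/'+n+'.png'),cv2.COLOR_BGR2GRAY).astype(float); best=[]
  for T in np.arange(-.35,.36,.03):
    sc=0
    for x in (.031,):
      # right-arm far wall top edge, y -.1..-.04 : gradient across edge
      ys=np.linspace(-.105,-.04,40);h=.016
      for dz in (0,):
        pts=[np.r_[o+Rz@[x,Y*np.cos(T)+h*np.sin(T)],.095-Y*np.sin(T)+h*np.cos(T)] for Y in ys]
        ss=dict(s) if n!='w6' else dict(s,tcp_pos=np.array([.6015,.0505,.1023]))
        u=proj(cc,pts,ss).astype(np.float32)
        up=cv2.remap(im.astype(np.float32),u[:,0],u[:,1]-2,1).ravel(); dn=cv2.remap(im.astype(np.float32),u[:,0],u[:,1]+2,1).ravel()
        sc=np.abs((up-dn).mean())
    best.append((round(T,2),round(float(sc),1)))
  print(n,sorted(best,key=lambda v:-v[1])[:4])
"
```

```text
t 6.73 tcp [0.5995 0.0497 0.0841] F [-0.9  1.  -1. ] w 0.0 shift [-0.0212  0.0005  0.0022] turn [-0.0018  0.0005  0.    ]
s6 [(np.float64(-0.11), 37.0), (np.float64(-0.08), 34.7), (np.float64(0.07), 33.5), (np.float64(0.1), 33.0)]
s7 [(np.float64(-0.11), 37.4), (np.float64(-0.08), 34.8), (np.float64(0.07), 32.8), (np.float64(0.1), 32.5)]
s2 [(np.float64(-0.11), 36.0), (np.float64(-0.08), 33.6), (np.float64(0.07), 31.4), (np.float64(0.1), 31.3)]
w6 [(np.float64(-0.14), 22.5), (np.float64(-0.17), 21.0), (np.float64(-0.11), 19.8), (np.float64(-0.2), 15.1)]
w7 [(np.float64(-0.32), 19.8), (np.float64(-0.35), 17.9), (np.float64(-0.17), 14.9), (np.float64(-0.29), 14.4)]
```

```bash
python3 -c "
from h import *
c=viewer.capture('scene')
def g(n):
  a=cv2.imread('pics/'+n+'.png')[175:240,295:380]
  a=cv2.resize(a,(523,400),interpolation=cv2.INTER_LANCZOS4).astype(float)
  return np.clip(255*(a/150)**.6,0,255).astype(np.uint8)
a=g('s7')
f=lambda X:(proj(c,X)[0]-[295,175])*[523/85,400/65]
for z in (.0651,.0841,.12): cv2.drawMarker(a,tuple(int(v) for v in f((.5995,.0497,z))),(0,0,255),0,8,1)
d=np.abs(cv2.GaussianBlur(cv2.imread('pics/s7.png').astype(float),(0,0),1)-cv2.GaussianBlur(cv2.imread('pics/s6.png').astype(float),(0,0),1))[175:240,295:380].max(2)
d=cv2.cvtColor(cv2.resize(np.clip(d*8,0,255).astype(np.uint8),(277,212)),cv2.COLOR_GRAY2BGR)
m=np.zeros((400,800,3),np.uint8); m[:,:523]=a; m[:212,523:]=d
cv2.imwrite('pics/m7.png',m)"
```

View pics/m7.png

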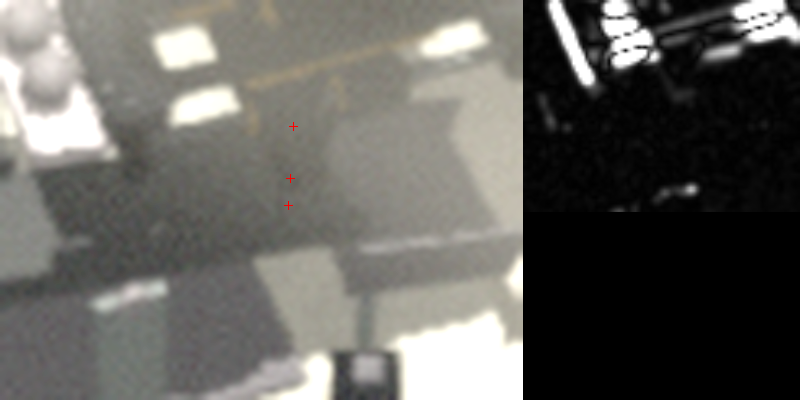

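Request:
{"name": "play_rows", "arguments": {"commands": [{"fingers": 1, "tx": 0.005, "ty": 0, "tz": 0, "ax": 0, "ay": 0, "az": 0}, {"fingers": 1, "tx": 0.009, "ty": 0, "tz": 0, "ax": 0, "ay": 0, "az": 0}, {"fingers": 1, "tx": 0.012, "ty": 0, "tz": 0, "ax": 0, "ay": 0, "az": 0}, {"fingers": 1, "tx": 0.014, "ty": 0, "tz": 0, "ax": 0, "ay": 0, "az": 0}]}}

```text
time_s: 7.22
tcp_pos: [0.6001, 0.0499, 0.0741]
ee_rot: [[-0.0, 0.227, -0.974], [-0.0, -0.974, -0.227], [-1.0, 0.0, 0.0]]
wrist_force: [0.5, -0.1, -0.2]
gripper_width: 0.007
```

```bash
cat > ang.py <<'E'
from h import *
c=viewer.capture('scene');save(c,'cur.png')
# track patch of the gate's right near corner (scene ~ (268,206)) between frames
ref=cv2.imread('pics/s2.png')
for n in ('s1','s2','s6','s7','cur'):
    im=cv2.imread('pics/%s.png'%n); out=[]
    for u,v in ((268,206),(274,223)):
        p=ref[v-9:v+10,u-9:u+10]; q=cv2.matchTemplate(im[v-19:v+20,u-19:u+20],p,cv2.TM_CCOEFF_NORMED)
        y,x=np.unravel_index(q.argmax(),q.shape); 
        a,b,d=q[y-1,x],q[y,x],q[y+1,x] if y<20 else q[y,x]; out.append((x-10,round(float(y-10+.5*(a-d)/(a-2*b+d)),2),round(float(b),2)))
    print(n,out)
E
python3 ang.py; python3 -c "
from h import *
to([.598,.049,.1])"
```

```text
s1 [(np.int64(-1), 1.67, 0.72), (np.int64(0), 1.39, 0.7)]
s2 [(np.int64(0), -0.01, 1.0), (np.int64(0), -0.02, 1.0)]
s6 [(np.int64(0), -0.33, 0.75), (np.int64(0), -0.02, 1.0)]
s7 [(np.int64(0), -0.34, 0.75), (np.int64(0), -0.02, 1.0)]
cur [(np.int64(0), -1.6, 0.74), (np.int64(0), -0.77, 0.9)]
t 7.27 tcp [0.6    0.0498 0.0739] F [0.1 0.3 0.5] w 0.01 shift [-0.0348  0.0005  0.0028] turn [-0.0017  0.0002 -0.    ]
```

```bash
python3 -c "
from h import *
print(np.round(r.sense()['joints'],1)); c=viewer.capture('wrist'); M=np.array(c['mount']);print(np.round(M,3)); 
Mi=np.linalg.inv(M)
for p in [(0,0,0),(.019,0,0),(-.051,0,.0375),(-.051,.095,.0375),(0,.015,.0095),(0,.015,-.0095)]:
  q=Mi@np.r_[p,1]; print(p,[round(c['fx']*q[0]/q[2]+c['cx']),round(c['fy']*q[1]/q[2]+c['cy'])],q[2])"
```

```text
[ 20.1  27.5 -13.2   0.  -49.3  82.9]
[[ 0.001 -0.254  0.967 -0.168]
 [ 1.    -0.    -0.001  0.   ]
 [ 0.     0.967  0.254 -0.069]
 [ 0.     0.     0.     1.   ]]
(0, 0, 0) [321, 239] 0.18031345092310486
(0.019, 0, 0) [321, 229] 0.19869141436712426
(-0.051, 0, 0.0375) [321, 349] 0.1404999286546176
(-0.051, 0.095, 0.0375) [513, 349] 0.1404186873646989
(0, 0.015, 0.0095) [345, 253] 0.18271154618492885
(0, 0.015, -0.0095) [345, 225] 0.17788970051709602
```

Request:
{"name": "play_rows", "arguments": {"commands": [{"fingers": 1, "tx": -0.05, "ty": 0, "tz": 0, "ax": 0, "ay": 0, "az": 0}, {"fingers": 1, "tx": -0.08, "ty": 0, "tz": 0, "ax": 0.5, "ay": 0, "az": 0}, {"fingers": 1, "tx": -0.08, "ty": 0, "tz": 0, "ax": 0.5, "ay": 0, "az": 0}, {"fingers": 1, "tx": -0.08, "ty": 0, "tz": 0, "ax": 0.5, "ay": 0, "az": 0}, {"fingers": 1, "tx": -0.08, "ty": 0, "tz": 0, "ax": 0.5, "ay": 0, "az": 0}]}}

```text
time_s: 7.73
tcp_pos: [0.6001, 0.0501, 0.135]
ee_rot: [[0.001, -0.274, -0.962], [0.001, -0.962, 0.274], [-1.0, -0.001, -0.001]]
wrist_force: [-0.5, -0.1, -0.1]
gripper_width: 0.004
```

Request:
{"name": "play_rows", "arguments": {"commands": [{"fingers": 1, "tx": 0, "ty": 0, "tz": 0, "ax": 0.34, "ay": 0, "az": 0}, {"fingers": 1, "tx": 0, "ty": 0, "tz": 0, "ax": 0.34, "ay": 0, "az": 0}, {"fingers": 1, "tx": 0, "ty": 0, "tz": 0, "ax": 0.34, "ay": 0, "az": 0}, {"fingers": 1, "tx": 0, "ty": 0, "tz": 0, "ax": 0.34, "ay": 0, "az": 0}, {"fingers": 1, "tx": 0, "ty": 0, "tz": 0, "ax": 0.34, "ay": 0, "az": 0}]}}

```text
time_s: 8.15
tcp_pos: [0.5999, 0.0499, 0.1343]
ee_rot: [[-0.0, -0.785, -0.619], [0.0, -0.619, 0.785], [-1.0, 0.0, 0.0]]
wrist_force: [0.4, 0.5, -0.9]
gripper_width: 0.005
```

```bash
python3 -c "
from h import *
to([.598,.0488,.115],-166.6)"; python3 ang.py
```

```text
t 8.15 tcp [0.5999 0.0499 0.1343] F [ 0.4  0.5 -0.9] w 0.0 shift [0.0257 0.0029 0.0004] turn [ 1.382e-01  1.000e-04 -1.000e-04]
s1 [(np.int64(-1), 1.67, 0.72), (np.int64(0), 1.39, 0.7)]
s2 [(np.int64(0), -0.01, 1.0), (np.int64(0), -0.02, 1.0)]
s6 [(np.int64(0), -0.33, 0.75), (np.int64(0), -0.02, 1.0)]
s7 [(np.int64(0), -0.34, 0.75), (np.int64(0), -0.02, 1.0)]
cur [(np.int64(0), -1.7, 0.75), (np.int64(0), -0.86, 0.89)]
```

Request:
{"name": "play_rows", "arguments": {"commands": [{"fingers": 1, "tx": 0, "ty": 0, "tz": 0, "ax": 0.138, "ay": 0, "az": 0}, {"fingers": 1, "tx": 0, "ty": 0, "tz": 0, "ax": 0.138, "ay": 0, "az": 0}, {"fingers": 1, "tx": 0, "ty": 0, "tz": 0, "ax": 0.138, "ay": 0, "az": 0}, {"fingers": 1, "tx": 0.04, "ty": 0, "tz": 0, "ax": 0.138, "ay": 0, "az": 0}, {"fingers": 1, "tx": 0.06, "ty": 0, "tz": 0, "ax": 0.138, "ay": 0, "az": 0}]}}

```text
time_s: 8.62
tcp_pos: [0.5993, 0.05, 0.088]
ee_rot: [[-0.001, -0.971, -0.238], [0.001, -0.238, 0.971], [-1.0, 0.001, 0.001]]
wrist_force: [0.0, -0.7, -1.6]
gripper_width: 0.007
```

Request:
{"name": "play_rows", "arguments": {"commands": [{"fingers": 1, "tx": 0.01, "ty": 0, "tz": 0, "ax": 0, "ay": 0, "az": 0}, {"fingers": 1, "tx": 0.018, "ty": 0, "tz": 0, "ax": 0, "ay": 0, "az": 0}, {"fingers": 1, "tx": 0.024, "ty": 0, "tz": 0, "ax": 0, "ay": 0, "az": 0}]}}

```text
time_s: 8.87
tcp_pos: [0.6004, 0.0499, 0.0713]
ee_rot: [[0.0, -0.971, -0.24], [-0.0, -0.24, 0.971], [-1.0, -0.0, -0.0]]
wrist_force: [0.2, -1.2, 0.3]
gripper_width: 0.003
```

```bash
python3 -c "
from h import *
to([.598,.0488,.065],-166.6)
w=viewer.capture('wrist');save(w,'w8.png')"; python3 ang.py; cp pics/cur.png pics/s8.png
```

```text
t 8.87 tcp [0.6004 0.0499 0.0713] F [ 0.2 -1.2  0.3] w 0.0 shift [ 0.0085  0.0034 -0.0006] turn [ 0.0026 -0.0001  0.0001]
s1 [(np.int64(-1), 1.67, 0.72), (np.int64(0), 1.39, 0.7)]
s2 [(np.int64(0), -0.01, 1.0), (np.int64(0), -0.02, 1.0)]
s6 [(np.int64(0), -0.33, 0.75), (np.int64(0), -0.02, 1.0)]
s7 [(np.int64(0), -0.34, 0.75), (np.int64(0), -0.02, 1.0)]
cur [(np.int64(0), -2.81, 0.75), (np.int64(0), -1.48, 0.75)]
```

View pics/w8.png

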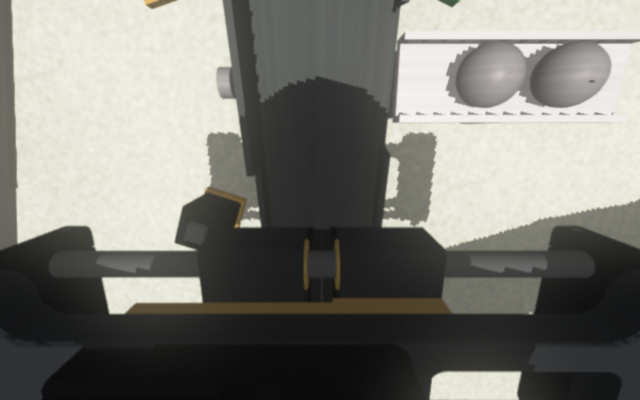

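Request:
{"name": "play_rows", "arguments": {"commands": [{"fingers": 1, "tx": 0.004, "ty": 0, "tz": 0, "ax": 0, "ay": 0, "az": 0}, {"fingers": 1, "tx": 0.007, "ty": 0, "tz": 0, "ax": 0, "ay": 0, "az": 0}, {"fingers": 1, "tx": 0.009, "ty": 0, "tz": 0, "ax": 0, "ay": 0, "az": 0}]}}

```text
time_s: 9.22
tcp_pos: [0.6006, 0.05, 0.0652]
ee_rot: [[0.002, -0.971, -0.239], [0.0, -0.239, 0.971], [-1.0, -0.002, 0.0]]
wrist_force: [-0.1, -0.0, 1.7]
gripper_width: 0.001
```

Request:
{"name": "play_rows", "arguments": {"commands": [{"fingers": 1, "tx": 0.002, "ty": 0, "tz": 0, "ax": 0, "ay": 0, "az": 0}, {"fingers": 1, "tx": 0.005, "ty": 0, "tz": 0, "ax": 0, "ay": 0, "az": 0}, {"fingers": 1, "tx": 0.005, "ty": 0, "tz": 0, "ax": 0, "ay": 0, "az": 0}]}}

```text
time_s: 9.47
tcp_pos: [0.6008, 0.0499, 0.0637]
ee_rot: [[0.002, -0.971, -0.24], [-0.001, -0.24, 0.971], [-1.0, -0.002, -0.001]]
wrist_force: [-3.8, -0.2, 11.2]
gripper_width: 0.003
```

```bash
python3 ang.py|tail -1; python3 -c "
from h import *
to([.598,.0488,.06],-166.6)"
```

```text
cur [(np.int64(1), -4.83, 0.74), (np.int64(-1), -3.61, 0.57)]
t 9.52 tcp [0.6008 0.0499 0.0636] F [-2.6  0.1 11.2] w 0.01 shift [ 0.0049  0.004  -0.0005] turn [ 0.0026 -0.0003  0.0006]
```

Request:
{"name": "play_rows", "arguments": {"commands": [{"fingers": 1, "tx": -0.045, "ty": 0, "tz": 0, "ax": 0, "ay": 0, "az": 0}, {"fingers": 1, "tx": -0.1, "ty": 0, "tz": 0, "ax": 0, "ay": 0, "az": 0}, {"fingers": 1, "tx": -0.145, "ty": 0, "tz": 0, "ax": 0, "ay": 0, "az": 0}, {"fingers": 1, "tx": -0.145, "ty": 0.258, "tz": -0.119, "ax": 0, "ay": 0, "az": 0}, {"fingers": 1, "tx": -0.145, "ty": 0.258, "tz": -0.119, "ax": 0, "ay": 0, "az": 0}]}}

```text
time_s: 9.93
tcp_pos: [0.5366, -0.0012, 0.172]
ee_rot: [[0.006, -0.971, -0.24], [0.002, -0.24, 0.971], [-1.0, -0.006, 0.0]]
wrist_force: [-1.0, -0.9, -0.5]
gripper_width: 0.008
```

```bash
python3 ang.py|tail -1; python3 -c "
from h import *
to([.4342,-.0829,.17],-166.6)"
```

```text
cur [(np.int64(1), -4.86, 0.74), (np.int64(-1), -3.59, 0.57)]
t 9.98 tcp [ 0.5259 -0.006   0.1693] F [-7.  -1.5 -3.7] w 0.01 shift [-1.000e-04  1.429e-01 -7.090e-02] turn [ 0.0012  0.0006 -0.0024]
```

Request:
{"name": "play_rows", "arguments": {"commands": [{"fingers": 1, "tx": 0, "ty": 0.143, "tz": -0.071, "ax": 0, "ay": 0, "az": 0}, {"fingers": 1, "tx": 0, "ty": 0.143, "tz": -0.071, "ax": 0, "ay": 0, "az": 0}, {"fingers": 1, "tx": 0, "ty": 0.143, "tz": -0.071, "ax": 0, "ay": 0, "az": 0}, {"fingers": 1, "tx": 0, "ty": 0.143, "tz": -0.071, "ax": 0, "ay": 0, "az": 0}]}}

```text
time_s: 10.32
tcp_pos: [0.4374, -0.0818, 0.1691]
ee_rot: [[-0.004, -0.972, -0.234], [0.001, -0.234, 0.972], [-1.0, 0.004, 0.002]]
wrist_force: [-0.5, 0.0, 0.0]
gripper_width: 0.002
```

```bash
python3 -c "
from h import *
to([.4342,-.0829,.13],-166.6)
s=r.sense();w=viewer.capture('wrist');c=viewer.capture('scene');save(c,'s9.png');t=viewer.capture('top');save(t,'t9.png')
a=c['image'][130:230,230:380,::-1]; a=cv2.resize(a,(600,400),interpolation=cv2.INTER_CUBIC)
f=lambda X:(proj(c,X)[0]-[230,130])*4
for z,col in ((0,(0,0,255)),(.019,(0,255,255)),(-.006,(255,0,255)),(-.051,(0,255,0))): cv2.drawMarker(a,tuple(int(v) for v in f(s['tcp_pos']-[0,0,z])),col,0,10,1)
# finger side face points of jaw: +-15mm along tool y
cv2.imwrite('pics/m9.png',np.clip(255*(a/200.)**.6,0,255).astype(np.uint8))
im=w['image'];print(im.shape)"
```

```text
t 10.32 tcp [ 0.4374 -0.0818  0.1691] F [-0.5  0.   0. ] w 0.0 shift [ 0.0522  0.0043 -0.0005] turn [ 0.0009  0.0005 -0.0013]
(400, 640, 3)
```

View pics/m9.png

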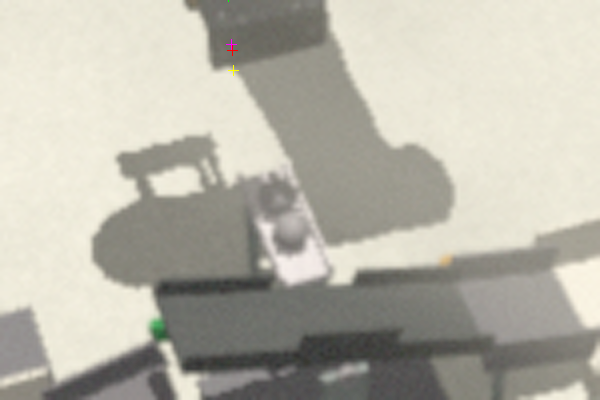

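Request:
{"name": "play_rows", "arguments": {"commands": [{"fingers": 1, "tx": 0.045, "ty": 0.004, "tz": 0, "ax": 0.001, "ay": 0, "az": -0.001}, {"fingers": 1, "tx": 0.087, "ty": 0.004, "tz": 0, "ax": 0.001, "ay": 0, "az": -0.001}, {"fingers": 1, "tx": 0.087, "ty": 0.004, "tz": 0, "ax": 0.001, "ay": 0, "az": -0.001}]}}

```text
time_s: 10.72
tcp_pos: [0.4372, -0.0796, 0.0996]
ee_rot: [[-0.008, -0.972, -0.235], [0.0, -0.235, 0.972], [-1.0, 0.008, 0.002]]
wrist_force: [-1.2, 0.4, -0.1]
gripper_width: 0.009
```

```bash
python3 -c "
from h import *
to([.619-.150*.9727+.0013*.232,-.0388-.150*.2321-.0013*.973,.104],-166.58)
to([.619-.125*.9727+.0013*.232,-.0388-.125*.2321-.0013*.973,.104],-166.58)"
```

```text
t 10.72 tcp [ 0.4372 -0.0796  0.0996] F [-1.2  0.4 -0.1] w 0.01 shift [-0.0063 -0.0484 -0.0052] turn [ 0.0008  0.0007 -0.0025]
t 10.72 tcp [ 0.4372 -0.0796  0.0996] F [-1.2  0.4 -0.1] w 0.01 shift [-0.0065 -0.0817 -0.0052] turn [ 0.0008  0.0007 -0.0025]
```

Request:
{"name": "play_rows", "arguments": {"commands": [{"fingers": 1, "tx": 0, "ty": -0.015, "tz": -0.003, "ax": 0, "ay": 0, "az": 0}, {"fingers": 1, "tx": 0, "ty": -0.03, "tz": -0.004, "ax": 0, "ay": 0, "az": 0}, {"fingers": 1, "tx": 0, "ty": -0.042, "tz": -0.004, "ax": 0, "ay": 0, "az": 0}, {"fingers": 1, "tx": 0, "ty": -0.05, "tz": -0.004, "ax": 0, "ay": 0, "az": 0}, {"fingers": 1, "tx": 0, "ty": -0.055, "tz": -0.004, "ax": 0, "ay": 0, "az": 0}]}}

```text
time_s: 11.13
tcp_pos: [0.4831, -0.0727, 0.1052]
ee_rot: [[0.005, -0.972, -0.236], [0.001, -0.236, 0.972], [-1.0, -0.005, -0.0]]
wrist_force: [0.3, 0.5, -0.3]
gripper_width: 0.005
```

```bash
cat >> h.py <<'E'
O=np.array([.619,-.0388]);Yw=np.radians(13.42);RZ=np.array([[np.cos(Yw),-np.sin(Yw)],[np.sin(Yw),np.cos(Yw)]])
def st():
    s=r.sense(); print(round(s["time_s"],2),"tcp sorter",np.round(RZ.T@(s["tcp_pos"][:2]-O),4),round(s["tcp_pos"][2],4),"F sorter",np.round(RZ.T@s["wrist_force"][:2],1),round(s["wrist_force"][2],1))
def balls():
    for n in ("scene","top"):
        c=viewer.capture(n)
        for d in spotter.silhouettes("ball_a_center",c)[:3]:
            p=atz(c,d["uv"],.1145); q=atz(c,d["uv"],.02); print(n,round(d["score"],2),np.round(d["uv"]),"on shelf",np.round(RZ.T@(p[:2]-O),3),"at tray",np.round(RZ.T@(q[:2]-O),3),int(d["region"].sum()))
E
python3 -c "
from h import *
st();balls()"
```

```text
11.13 tcp sorter [-0.14   -0.0014] 0.1052 F sorter [0.4 0.4] -0.3
scene 0.64 [302. 187.] on shelf [-0.067  0.002] at tray [-0.145  0.024] 56
```

Request:
{"name": "play_rows", "arguments": {"commands": [{"fingers": 1, "tx": 0, "ty": -0.006, "tz": 0, "ax": 0, "ay": 0, "az": 0}, {"fingers": 1, "tx": 0, "ty": -0.012, "tz": 0, "ax": 0, "ay": 0, "az": 0}, {"fingers": 1, "tx": 0, "ty": -0.018, "tz": 0, "ax": 0, "ay": 0, "az": 0}, {"fingers": 1, "tx": 0, "ty": -0.024, "tz": 0, "ax": 0, "ay": 0, "az": 0}, {"fingers": 1, "tx": 0, "ty": -0.03, "tz": 0, "ax": 0, "ay": 0, "az": 0}]}}

```text
time_s: 11.75
tcp_pos: [0.5037, -0.0678, 0.1046]
ee_rot: [[0.003, -0.972, -0.235], [0.001, -0.235, 0.972], [-1.0, -0.003, -0.0]]
wrist_force: [-0.4, 0.5, -0.9]
gripper_width: 0.006
```

```bash
python3 -c "
from h import *
st();balls()
c=viewer.capture('top');save(c,'t10.png')
w=viewer.capture('wrist');save(w,'w10.png')"
```

```text
11.75 tcp sorter [-0.1189 -0.0015] 0.1046 F sorter [-0.3  0.6] -0.9
scene 0.56 [304. 186.] on shelf [-0.068  0.008] at tray [-0.146  0.031] 62
```

Request:
{"name": "play_rows", "arguments": {"commands": [{"fingers": 1, "tx": 0, "ty": -0.006, "tz": 0, "ax": 0, "ay": 0, "az": 0}, {"fingers": 1, "tx": 0, "ty": -0.012, "tz": 0, "ax": 0, "ay": 0, "az": 0}, {"fingers": 1, "tx": 0, "ty": -0.018, "tz": 0, "ax": 0, "ay": 0, "az": 0}, {"fingers": 1, "tx": 0, "ty": -0.024, "tz": 0, "ax": 0, "ay": 0, "az": 0}]}}

```text
time_s: 12.38
tcp_pos: [0.5211, -0.0636, 0.1047]
ee_rot: [[0.003, -0.972, -0.235], [0.001, -0.235, 0.972], [-1.0, -0.003, -0.0]]
wrist_force: [-1.1, 0.1, 0.2]
gripper_width: 0.005
```

```bash
python3 -c "
from h import *
st();balls()"
```

```text
12.38 tcp sorter [-0.101  -0.0014] 0.1047 F sorter [-1.   0.4] 0.2
```

```bash
python3 -c "
from h import *
c=viewer.capture('scene');save(c,'s11.png')
xs=np.arange(-.13,-.029,.005)
P=[np.r_[O+RZ@[x,-.0013],.1145] for x in xs]; u=proj(c,P).astype(np.float32)
for n in ('s2','s9','s11'):
  im=cv2.cvtColor(cv2.imread('pics/%s.png'%n),cv2.COLOR_BGR2GRAY)
  print(n,cv2.remap(im,u[:,0],u[:,1],1).ravel())
print(np.round(u[[0,-1]]))
t=viewer.capture('top'); v=proj(t,P).astype(np.float32)
for n,im in (('top0',cv2.imread('pics/top0.png',0)),('now',cv2.cvtColor(t['image'],cv2.COLOR_RGB2GRAY))): print(n,cv2.remap(im,v[:,0],v[:,1],1).ravel())
"
```

```text
s2 [170 168 161 152 119 113 108  94  76  64  90 109 108  98  80  61  67 113
 174 176 176]
s9 [169 162 139 117  75  64  67  77  74  65  90 108 106  98  80  62  64 113
 171 175 175]
s11 [55 54 53 58 56 50 46 40 36 35 34 33 43 53 53 57 56 53 50 57 70]
[[294. 171.]
 [306. 197.]]
top0 [146 159 160 160 119  88 103 104  90 128 137  79  97 105  97 102 145 156
 156 138  56]
now [66 67 64 59 49 54 57 56 59 60 62 62 60 56 54 56 52 52 68 65 49]
```

Request:
{"name": "play_rows", "arguments": {"commands": [{"fingers": 1, "tx": 0, "ty": -0.009, "tz": 0, "ax": 0, "ay": 0, "az": 0}, {"fingers": 1, "tx": 0, "ty": -0.018, "tz": 0, "ax": 0, "ay": 0, "az": 0}, {"fingers": 1, "tx": 0, "ty": -0.027, "tz": 0, "ax": 0, "ay": 0, "az": 0}, {"fingers": 1, "tx": 0, "ty": -0.036, "tz": 0, "ax": 0, "ay": 0, "az": 0}, {"fingers": 1, "tx": 0, "ty": -0.045, "tz": 0, "ax": 0, "ay": 0, "az": 0}]}}

```text
time_s: 13.1
tcp_pos: [0.5546, -0.0555, 0.1048]
ee_rot: [[0.004, -0.972, -0.235], [0.001, -0.235, 0.972], [-1.0, -0.004, -0.0]]
wrist_force: [-0.4, 0.6, 0.5]
gripper_width: 0.003
```

```bash
python3 -c "
from h import *
st();balls()"; python3 ang.py|tail -1
```

```text
13.1 tcp sorter [-0.0665 -0.0013] 0.1048 F sorter [-0.2  0.7] 0.5
scene 0.49 [310. 210.] on shelf [ 0.014 -0.005] at tray [-0.056  0.017] 1643
cur [(np.int64(2), -9.51, 0.66), (np.int64(0), -0.34, 0.61)]
```

Request:
{"name": "play_rows", "arguments": {"commands": [{"fingers": 1, "tx": 0, "ty": -0.008, "tz": 0, "ax": 0, "ay": 0, "az": 0}, {"fingers": 1, "tx": 0, "ty": -0.016, "tz": 0, "ax": 0, "ay": 0, "az": 0}, {"fingers": 1, "tx": 0, "ty": -0.022, "tz": 0, "ax": 0, "ay": 0, "az": 0}, {"fingers": 1, "tx": 0, "ty": -0.022, "tz": 0, "ax": 0, "ay": 0, "az": 0}, {"fingers": 1, "tx": 0, "ty": -0.022, "tz": 0, "ax": 0, "ay": 0, "az": 0}]}}

```text
time_s: 13.77
tcp_pos: [0.5698, -0.0517, 0.1047]
ee_rot: [[0.003, -0.972, -0.235], [0.001, -0.235, 0.972], [-1.0, -0.003, 0.0]]
wrist_force: [-1.1, 0.5, -0.4]
gripper_width: 0.006
```

```bash
python3 -c "
from h import *
st()
c=viewer.capture('scene');save(c,'s12.png')
for n in ('scene','top'):
  c=viewer.capture(n)
  a=c['image'].astype(float); b=cv2.imread('pics/%s.png'%('s2' if n=='scene' else 'top0'))[:,:,::-1].astype(float)
  f=lambda x,y,z: proj(c,np.r_[O+RZ@[x,y],z])[0]
  # difference inside the left tray
  poly=np.array([f(x,y,.02) for x,y in ((-.05,.19),(.05,.19),(.05,.28),(-.05,.28))]).astype(np.int32)
  m=np.zeros((400,640),np.uint8); cv2.fillPoly(m,[poly],1)
  d=(cv2.GaussianBlur(np.abs(a-b).max(2),(0,0),.8)>30)&(m>0)
  k,l,s,cen=cv2.connectedComponentsWithStats(d.astype(np.uint8))
  for i in range(1,k):
    if s[i,4]>6: print(n,s[i,4],cen[i],RZ.T@(atz(c,cen[i],.0205)[:2]-O))
"
```

```text
13.77 tcp sorter [-0.0508 -0.0012] 0.1047 F sorter [-1.   0.7] -0.4
scene 31 [403.80645161 208.64516129] [0.02869694 0.27038286]
top 598 [267.32107023 206.64381271] [0.00190166 0.23078352]
```

Request:
{"name": "play_rows", "arguments": {"commands": [{"fingers": 1, "tx": 0, "ty": 0.18, "tz": 0, "ax": 0, "ay": 0, "az": 0}, {"fingers": 1, "tx": 0, "ty": 0.18, "tz": 0, "ax": 0, "ay": 0, "az": 0}, {"fingers": 1, "tx": 0, "ty": 0.18, "tz": 0, "ax": 0, "ay": 0, "az": 0}, {"fingers": 1, "tx": 0, "ty": 0.18, "tz": 0, "ax": 0, "ay": 0, "az": 0}]}}

```text
time_s: 14.25
tcp_pos: [0.4307, -0.0848, 0.1033]
ee_rot: [[-0.004, -0.973, -0.233], [0.001, -0.233, 0.973], [-1.0, 0.003, 0.002]]
wrist_force: [-0.2, 0.4, -0.9]
gripper_width: 0.007
```

```bash
python3 ang.py|tail -1; cat > chk.py <<'E'
from h import *
st()
for n in ('scene','top'):
  c=viewer.capture(n); save(c,'chk_%s.png'%n)
  a=c['image'].astype(float); b=cv2.imread('pics/%s.png'%('s2' if n=='scene' else 'top0'))[:,:,::-1].astype(float)
  f=lambda x,y,z: proj(c,np.r_[O+RZ@[x,y],z])[0]
  P=[np.r_[O+RZ@[x,-.0013],.1145] for x in np.arange(-.13,-.029,.005)]; u=proj(c,P).astype(np.float32)
  print(n,"shelf profile",cv2.remap(cv2.cvtColor(c['image'],cv2.COLOR_RGB2GRAY),u[:,0],u[:,1],1).ravel())
  poly=np.array([f(x,y,.02) for x,y in ((-.05,.185),(.05,.185),(.05,.285),(-.05,.285))]).astype(np.int32)
  m=np.zeros((400,640),np.uint8); cv2.fillPoly(m,[poly],1)
  d=(cv2.GaussianBlur(np.abs(a-b).max(2),(0,0),.8)>30)&(m>0)
  k,l,s,cen=cv2.connectedComponentsWithStats(d.astype(np.uint8))
  for i in range(1,k):
    if s[i,4]>6: print(n,"tray diff",s[i,4],s[i,:4],cen[i].round(1),(RZ.T@(atz(c,cen[i],.0205)[:2]-O)).round(3))
  for q in spotter.find_in("ball_a_center",c)[:4]:
    print(n,"ball",round(q["score"],2),np.round(q["uv"]),"shelf",(RZ.T@(atz(c,q["uv"],.1145)[:2]-O)).round(3),"tray",(RZ.T@(atz(c,q["uv"],.0205)[:2]-O)).round(3))
E
python3 chk.py
```

```text
cur [(np.int64(2), -4.63, 0.84), (np.int64(-1), -3.59, 0.57)]
14.3 tcp sorter [-0.1924 -0.0013] 0.104 F sorter [-1.  -0.4] 1.1
scene shelf profile [166 140  85  81  81  78  80  79 107 169 174 176 177 177 176 178 177 176
 177 176 175]
scene tray diff 111 [387 202  15  12] [392.8 207.9] [0.016 0.242]
scene ball 0.37 [303. 221.] shelf [ 0.043 -0.033] tray [-0.024 -0.014]
top shelf profile [ 42  47  48  47  49  47  48  48  50 119 160 161 161 159 159 159 158 159
 158 139  60]
top tray diff 47 [258 194   8   8] [261.6 197.2] [0.04  0.244]
top tray diff 47 [259 205   9   8] [263.  208.7] [-0.002  0.248]
```

Request:
{"name": "play_rows", "arguments": {"commands": [{"fingers": 1, "tx": -0.1, "ty": 0.05, "tz": 0, "ax": 0, "ay": 0, "az": 0}, {"fingers": 1, "tx": -0.13, "ty": 0.05, "tz": 0, "ax": 0, "ay": 0, "az": 0}, {"fingers": 1, "tx": -0.13, "ty": 0.05, "tz": 0, "ax": 0, "ay": 0, "az": 0}, {"fingers": 1, "tx": -0.13, "ty": 0.05, "tz": 0, "ax": 0, "ay": 0, "az": 0}, {"fingers": 1, "tx": -0.13, "ty": 0.05, "tz": 0, "ax": 0, "ay": 0, "az": 0}]}}

```text
time_s: 14.92
tcp_pos: [0.4034, -0.0921, 0.2031]
ee_rot: [[0.007, -0.972, -0.235], [0.002, -0.235, 0.972], [-1.0, -0.007, -0.0]]
wrist_force: [-0.1, 0.8, 0.1]
gripper_width: 0.008
```

```bash
python3 chk.py; python3 ang.py|tail -1; python3 chk.py|grep tray
```

```text
14.92 tcp sorter [-0.2221 -0.0018] 0.2031 F sorter [0.1 0.8] 0.1
scene shelf profile [ 82  83 111 167 171 172 173 174 173 174 175 174 175 176 174 175 175 174
 175 174 174]
scene tray diff 87 [382 198  10  11] [386.2 203.1] [-0.006  0.231]
scene tray diff 10 [392 212   5   3] [393.7 212.8] [0.033 0.237]
top shelf profile [ 47  48 121 160 159 161 160 160 161 160 159 161 160 159 159 158 157 156
 156 139  58]
top tray diff 46 [261 193   8   8] [264.5 196.3] [0.042 0.234]
top tray diff 48 [263 207   9   8] [267.1 210.6] [-0.012  0.234]
cur [(np.int64(1), -8.69, 0.81), (np.int64(-1), -3.59, 0.57)]
scene tray diff 86 [382 198  10  11] [386.7 203. ] [-0.006  0.233]
scene tray diff 10 [392 212   5   3] [394.  212.9] [0.033 0.238]
top tray diff 46 [261 193   8   8] [264.5 196.3] [0.042 0.234]
top tray diff 49 [264 207   8   8] [267.4 210.4] [-0.012  0.233]
```

```bash
cat > fit.py <<'E'
from h import *
from scipy.ndimage import map_coordinates
c=viewer.capture('scene'); save(c,'fin.png')
def pr(T,x,Y,h): return proj(c,[np.r_[O+RZ@[x,y*np.cos(T)+h*np.sin(T)],.095-y*np.sin(T)+h*np.cos(T)] for y in Y])
def edge(im,T,x,Y,h,lo=-7,hi=7):
    u=pr(T,x,Y,h); k=np.arange(lo,hi,.25)
    p=np.array([map_coordinates(im,[v+k,np.full(k.size,a)],order=1) for a,v in u]); g=np.diff(cv2.GaussianBlur(p,(0,0),2),axis=1)
    return u,k[g.argmin(1)]+.125   # bright -> dark going down
for n in ('s2','s9','chk_scene','fin'):
    im=cv2.cvtColor(cv2.imread('pics/%s.png'%n),cv2.COLOR_BGR2GRAY).astype(float)
    for T0 in (.16,.3):
        Y=np.linspace(-.105,-.045,13); Y2=np.linspace(.045,.085,9)
        (u,a),(u2,b)=edge(im,T0,-.031,Y,.016),edge(im,T0,-.031,Y2,.016)
        print(n,T0,"right",a,"left",b)
        obs=np.r_[u[:,1]+a,u2[:,1]+b]; col=np.r_[u[:,0],u2[:,0]]
        print("   slope obs R,L,all",np.round([np.polyfit(u[:,0],u[:,1]+a,1)[0],np.polyfit(u2[:,0],u2[:,1]+b,1)[0],np.polyfit(col,obs,1)[0]],3))
for T in (.1,.16,.2,.25,.28,.3,.33):
    u=pr(T,-.031,np.r_[np.linspace(-.105,-.045,13),np.linspace(.045,.085,9)],.016); print(T,np.round(np.polyfit(u[:,0],u[:,1],1)[0],3))
E
python3 fit.py
```

```text
s2 0.16 right [ 0.875  0.875  0.875  0.875  0.875  0.875  0.625  0.625  0.625  0.625
  0.875 -1.625 -1.625] left [0.125 0.125 0.125 0.125 0.125 0.125 0.125 0.125 0.125]
   slope obs R,L,all [-0.247 -0.161 -0.17 ]
s2 0.3 right [4.125 4.125 4.125 3.875 3.625 3.625 3.375 3.125 3.125 2.875 2.875 0.125
 0.125] left [-1.625 -1.625 -1.625 -1.875 -2.125 -2.125 -2.375 -2.375 -2.625]
   slope obs R,L,all [-0.224 -0.143 -0.169]
s9 0.16 right [-3.375 -3.375 -3.125 -3.125 -2.875 -2.625 -2.375 -2.125 -1.875 -1.875
 -1.625 -1.375 -1.375] left [2.375 2.375 2.375 2.625 2.875 2.875 3.125 3.125 3.125]
   slope obs R,L,all [-0.06  -0.093 -0.058]
s9 0.3 right [0.125 0.125 0.125 0.125 0.375 0.375 0.375 0.375 0.375 0.375 0.625 0.625
 0.625] left [0.625 0.625 0.625 0.625 0.625 0.625 0.625 0.625 0.625]
   slope obs R,L,all [-0.038 -0.063 -0.056]
chk_scene 0.16 right [-3.375 -3.375 -3.375 -3.125 -2.875 -2.625 -2.375 -2.125 -2.125 -1.875
 -1.625 -1.625 -1.625] left [2.375 2.375 2.375 2.625 2.875 2.875 3.125 3.125 3.375]
   slope obs R,L,all [-0.066 -0.083 -0.057]
chk_scene 0.3 right [0.125 0.125 0.125 0.125 0.375 0.375 0.375 0.375 0.375 0.375 0.375 0.375
 0.375] left [0.625 0.625 0.625 0.625 0.625 0.625 0.625 0.625 0.625]
   slope obs R,L,all [-0.049 -0.063 -0.056]
fin 0.16 right [-3.625 -3.625 -3.375 -3.125 -2.875 -2.625 -2.375 -2.125 -1.875 -1.875
 -1.625 -1.625 -1.375] left [2.375 2.375 2.375 2.625 2.875 2.875 3.125 3.125 3.375]
   slope obs R,L,all [-0.052 -0.083 -0.056]
fin 0.3 right [0.125 0.125 0.125 0.125 0.375 0.375 0.375 0.375 0.375 0.625 0.625 0.625
 0.625] left [0.625 0.625 0.625 0.625 0.625 0.625 0.625 0.625 0.625]
   slope obs R,L,all [-0.035 -0.063 -0.057]
0.1 -0.202
0.16 -0.161
0.2 -0.133
0.25 -0.098
0.28 -0.077
0.3 -0.063
0.33 -0.041
```

Request:
{"name": "play_rows", "arguments": {"commands": [{"fingers": 1, "tx": 0, "ty": 0, "tz": 0, "ax": 0, "ay": 0, "az": 0}, {"fingers": 1, "tx": 0, "ty": 0, "tz": 0, "ax": 0, "ay": 0, "az": 0}, {"fingers": 1, "tx": 0, "ty": 0, "tz": 0, "ax": 0, "ay": 0, "az": 0}, {"fingers": 1, "tx": 0, "ty": 0, "tz": 0, "ax": 0, "ay": 0, "az": 0}, {"fingers": 1, "tx": 0, "ty": 0, "tz": 0, "ax": 0, "ay": 0, "az": 0}]}}

```text
time_s: 15.83
tcp_pos: [0.4016, -0.0925, 0.2018]
ee_rot: [[0.003, -0.972, -0.235], [0.001, -0.235, 0.972], [-1.0, -0.003, -0.0]]
wrist_force: [-0.7, 0.2, 1.0]
gripper_width: 0.009
```

```bash
python3 chk.py|grep tray; python3 -c "
from h import *
t=viewer.capture('top')
for k in ('solenoid','jar','fuse_case','driver'):
  print(k,[np.round(d['uv']).tolist() for d in spotter.find_in(k,t)[:2]])
job.finish_job()"
```

```text
scene tray diff 87 [382 198  11  11] [386.7 203. ] [-0.006  0.233]
scene tray diff 10 [392 212   5   3] [394.  212.9] [0.033 0.238]
top tray diff 46 [261 193   8   8] [264.5 196.3] [0.042 0.234]
top tray diff 49 [264 207   8   8] [267.4 210.4] [-0.012  0.233]
solenoid [[345.0, 162.0]]
jar [[189.0, 193.0], [330.0, 191.0]]
fuse_case [[394.0, 209.0]]
driver [[446.0, 235.0], [191.0, 194.0]]
the job is handed in; nothing more can be done
```

I pressed the gate's left end down to its stop with the shut fingertips. I then pushed both balls along the shelf onto the gate, and they rolled into the left-hand tray. I backed the arm away and handed the job in at about 16 s. It gave no verdict.

**Last checks that agreed**
- **Balls:** both lie still in the tray, near sorter y 0.233 m and x −0.01 and +0.04 m. The shelf was empty where the pictures show it; its rear 10 mm was in shadow.
- **Gate:** about 0.31 rad by edge fit. It had not changed since the press, when the stop pushed back with 11 N.
- **Jar, fuse case, driver:** found within about 3 pixels of where they started.

**What was unsure or disagreed**
- **First press:** it left the gate only about half over (about 0.16 rad). The gate met the gripper more than 20 mm higher than the 19 mm tip length implies, for a reason I did not find. I turned the tool a quarter turn and pressed again to the stop.
- **Unseen push:** the gripper hid the balls from the cameras while I pushed them, so I confirmed the result only afterwards.
- **Other bystanders:** only one of the two solenoids was found in the last picture (within about 3 pixels). I did not re-check the sleeve or the terminal block. I felt no unexpected contact, apart from one unexplained 7 N reading while the arm was moving clear of everything.

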